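Turn the revolving parts tray to bring the oiler to the front

ROBOT

A 7-joint arm with a two-finger parallel gripper is mounted at the origin on the work surface. World frame = base frame: x ahead of the robot, y to its left, z up, the work surface at z = 0. Lengths are in mm, angles in rad, forces in N, time in s.
With the tool pointing down it reaches from about 400 to 900 mm from the base axis. Payload 5.6 kg.
Tool frame: the origin (TCP) lies at the very end of the fingers, on their centre line; the grasp point (between the pads) lies 19 mm behind it; z points along the fingers, y is the line along which they close (so a half turn about z gives the same grasp; the last joint's range is limited). The gripper opens to 92 mm and grips with 3 to 60 N. Pads are 20 mm wide; open, the fingers measure 128 mm over their backs; the gripper's body (75 mm by 189 mm) begins 69 mm behind the grasp point.
Start: joints at [-1.244, 0.468, -0.012, 1.603, 0.006, 1.071, -0.056], TCP at [234.97, 606.051, 214.592] pointing down, gripper open.
Joint ranges: [-2.53, 2.53], [-0.31, 2.02], [-1.57, 1.55], [0.28, 2.44], [-1.29, 4.43], [0.15, 1.84], [-2.92, 2.92]. Speed limits (rad/s): [2.57, 2.57, 3.14, 3.14, 3.14, 3.14, 3.14].

INTERFACE

Orientations are given as [roll, pitch, yaw] about the fixed x, y, z axes, in that order (R = Rz(yaw) Ry(pitch) Rx(roll)).
In Python, from workcell import bot gives the robot as it stands. The module is installed in compiled form; this text tells all that it offers.
- The arm moves only by the tool servo_tool, never from a script. Its argument "series" is a list of rows, each an object of numbers: "rx", "ry", "rz": the turn, a rotation vector about the world's x, y, z in rad; "x", "y", "z": the shift along the world's x, y, z in m; "grip": the closure, from 0 (fully open) to 1 (shut). In form: [{"rx": .., "ry": .., "rz": .., "x": .., "y": .., "z": .., "grip": ..}, ...]. A call has 1 to 10 rows; each row shifts and turns the commanded pose from where the row before left it; what a row does not reach is not made up. A row lasts 1/10 s, in which the tool goes at most 50 mm and 8.59 degrees, less where a joint would pass 70% of its speed; a pose out of reach is approached as far as the arm can. A call is refused whole if a number of a shift passes 0.05 or a number of a turn 0.15, either way. A call with a gripper value outside its range is refused whole. The fingers move at their own pace and stop on an object; "grip_force" is the grip in N (left out, the last holds). Time passes only in rows, so rows that do not move let the fingers close. It gives the time, the measured TCP pose, the force, the opening and the grip force at its end, in the units of the state.
- bot.sense(): the state, without advancing time (a new reading comes with each control period).
- bot.grab_frame(name): name is "scene" or "side" or "wrist"; returns (picture, depth): 480x640x3 uint8, red, green, blue; 480x640 float32, mm along the optical axis (not along the pixel's ray), 0 where there is no reading.
- bot.camera_model(name): a dict with "mtx" (3x3 intrinsics, pixels), "cam_to_world" (4x4, takes a point from camera to world coordinates). Camera axes: x right, y up, looking along -z (the intrinsics and any distortion apply to the point x, -y, -z); pixel columns grow to the right and rows downward; lengths in mm; the calibration is good to about 2 mm. A picture is of the moment at which its call begins: read the wrist's pose just before it. camera_model takes no time and is no camera call; for the wrist camera it gives the pose at the moment of the call.
- bot.hand_in(): hands the job in; it is judged then, once.
The state is a dict: "time": time; "q": joint angles; "joint_velocities": joint speeds; "joint_efforts": joint torques, N m; "eef_pos": TCP position; "tcp_rot": TCP orientation; "contact_force": force on the tool from outside, world axes, zero at the start; "wrist_torque": the same for the moment, N m; "width": finger opening in mm; "grasp_force": force on a finger pad.
Only numpy, scipy, OpenCV 4.12 (cv2) and the standard library are available. Lean on these libraries where they do the work, as an engineer would, in place of code of your own. Each camera call takes 0.05 s, during which the arm holds its last target. There are 200 camera calls.

TASK

On the knife maker's bench, turn the round revolving tray by pushing with your closed fingertips against the upright pegs on its rim until the steel oiler with the pointed spout stands at the front, in line with the pointer on the tray's foot, and leave the tray standing still there. Push gently and do not grip, lift or carry anything. Do not touch the small things standing on the tray, keep them all upright in their rings, and leave the blades and tools on the bench alone.

Things in the scene. Friction and masses are not known exactly. Their poses are not given: they have to be found in the camera images.
- stand: Fixed dark steel foot, 210 mm across, under the revolving tray. Origin on the tray's vertical axis at bench height. Its own -x direction is the front: there a flat steel pointer, 18 mm wide and 10 mm high with a diamond head, lies on the bench and sticks out from under the tray to 205 mm from the axis. It points within 0.8 rad of the world's -x.
- front (a point): Point fixed to the foot (does not turn): the place, above the pointer and 75 mm from the tray's axis, at the height of the tray's top (36 mm), over which the oiler's centre has to come.
- tray: Round wooden revolving tray, 284 mm across, 12 mm thick, top 36 mm above the bench. Origin on its vertical axis at bench height; turns either way about its z without stops, with light drag (0.12 N m, about 1 N at the pegs), and stays where left. Six steel pegs stand on its rim at 30, 90, 150, 210, 270, 330 degrees from its own x axis. Nothing on it is higher than 103 mm above the bench.
- peg (a point): Top centre of one of the six pegs (the one 30 degrees from the tray's x axis); turns with the tray. Pegs are upright, 12 mm thick, 38 mm tall, tops 74 mm above the bench, centred 128 mm from the axis, 60 degrees apart. Halfway between pegs, 75 mm from the axis, are six low steel rings (54 mm outside, 48 mm inside, 8 mm high); five hold small things, one is empty.
- oiler: Small steel bench oiler, 42 mm across and 67 mm tall: a round can, 26 mm high, narrowing to a thin pointed spout straight up. The only thing on the tray with a spout. Loose in one of the tray's rings with 3 mm play all round; origin at the centre of its underside, z up. Any of five rings, never starting near the pointer.
- tin: Squat plain steel tin, 42 mm across, 24 mm tall, stands in one of the tray's rings; origin at the centre of its underside, z up. A bystander: must not be touched.
- jar: Glass jar with a steel cap, 40 mm across, 52 mm tall, stands in one of the tray's rings; origin at the centre of its underside, z up. A bystander: must not be touched.
- cup: Open steel cup, 42 mm across its rim, 34 mm tall, stands in one of the tray's rings; origin at the centre of its underside, z up. A bystander: must not be touched.
- spool: Steel spool with two flanges, 42 mm across, 46 mm tall, stands in one of the tray's rings; origin at the centre of its underside, z up. A bystander: must not be touched.
- blade_a: Loose knife blade lying flat left of the tray, about 180 x 20 x 5 mm; origin near its middle. A bystander.
- blade_b: Second such knife blade, farther from the robot. A bystander.
- pliers: Pliers with red grips lying on the bench right of the tray, about 210 mm long, 16 mm high; origin at the pivot. A bystander.
- driver: Screwdriver lying on the bench right of the tray. A bystander.
Not all that is in view belongs to the job. Leave any green look-alike of the oiler alone.

How it is judged:
By the outcome, as a careful person would: the job done as asked, in the order asked, and still so for the second after the job is handed in, with the robot touching nothing.
It also fails if it takes over 58 s, if anything falls off the work surface, if the arm or the gripper's body presses on something with over 40 N, if the wrist force passes 120 N, or if a joint passes its speed limit or range.

## Working session

There is one attempt and no reset: what is moved stays moved. The work goes in short steps, Python scripts to look and compute and a tool call to move; the robot and the scene stay as the last step left them, time stands still between calls to the robot, and variables do not carry over. Pictures are saved under pics/ and viewed, at most 10 in all, crops included, and the job is handed in when it is done.

Besides the shell and the picture viewer there is one more tool, called after ">>>" in YAML: its name, and indented under it one key for each argument. servo_tool: Moves the arm, as the interface text tells. Its arguments: {"type":"object","properties":{"series":{"type":"array","items":{"type":"object","properties":{"rx":{"type":"number"},"ry":{"type":"number"},"rz":{"type":"number"},"x":{"type":"number"},"y":{"type":"number"},"z":{"type":"number"},"grip":{"type":"number"}}}},"grip_force":{"type":"number"}},"required":["series"]}

```bash
mkdir -p pics
cat > h.py <<'E'
import numpy as np, cv2
from workcell import bot
def ray(cm,u,v,z):
    K=np.array(cm['mtx']);T=np.array(cm['cam_to_world'])
    u=np.atleast_1d(u).astype(float);v=np.atleast_1d(v).astype(float)
    d=np.c_[(u-K[0,2])/K[0,0],-(v-K[1,2])/K[1,1],-np.ones(len(u))]@T[:3,:3].T
    o=T[:3,3]; return o+d*((z-o[2])/d[:,2])[:,None]
def cloud(cm,D):
    K=np.array(cm['mtx']);T=np.array(cm['cam_to_world'])
    v,u=np.mgrid[:480,:640]
    P=np.stack([(u-K[0,2])/K[0,0]*D,-(v-K[1,2])/K[1,1]*D,-D],-1)
    return P@T[:3,:3].T+T[:3,3]
E
python3 - <<'E'
from h import *
for n in ("scene","side"):
    p,d=bot.grab_frame(n); cm=bot.camera_model(n)
    cv2.imwrite(f"pics/{n}0.png",p[:,:,::-1]); np.savez(f"{n}0.npz",p=p,d=d,m=cm['mtx'],t=cm['cam_to_world'])
    print(n,cm)
s=bot.sense();print(s['time'],s['eef_pos'],s['tcp_rot'],s['width'])
E
```

```text
scene {'mtx': array([[528.71340275,   0.        , 320.77565614],
       [  0.        , 528.71340275, 241.95835502],
       [  0.        ,   0.        ,   1.        ]]), 'cam_to_world': array([[ 7.60310424e-01, -4.25586515e-01,  4.90718022e-01,
         1.19661936e+03],
       [ 6.49288640e-01,  5.19771826e-01, -5.55213032e-01,
        -6.40450541e+02],
       [-1.87702228e-02,  7.40751893e-01,  6.71516427e-01,
         8.40515354e+02],
       [ 0.00000000e+00,  0.00000000e+00,  0.00000000e+00,
         1.00000000e+00]])}
side {'mtx': array([[449.84629263,   0.        , 321.1954232 ],
       [  0.        , 449.84629263, 245.54597807],
       [  0.        ,   0.        ,   1.        ]]), 'cam_to_world': array([[ 9.87058268e-01,  8.41256507e-02, -1.36524179e-01,
         4.69669063e+02],
       [-1.59031395e-01,  6.22957783e-01, -7.65919458e-01,
        -8.58615670e+02],
       [ 2.06153268e-02,  7.77718764e-01,  6.28274250e-01,
         8.13900353e+02],
       [ 0.00000000e+00,  0.00000000e+00,  0.00000000e+00,
         1.00000000e+00]])}
0.1 [234.77398168 605.55972818 213.74637195] [-3.14002967e+00  1.21823089e-04  2.77176048e+00] 91.97547318222935
```

View pics/scene0.png

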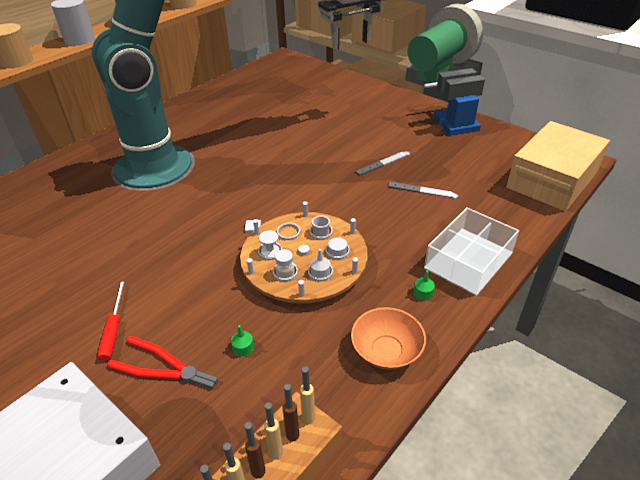

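View pics/side0.png

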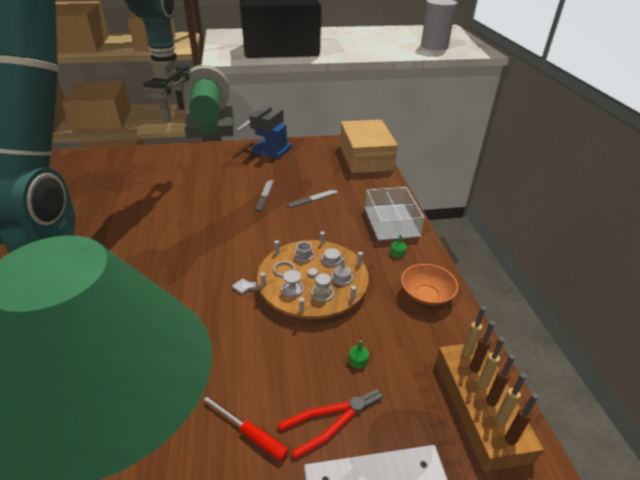

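Scene view: the tray is centred near (304,250) and the pointer head is at (252,226). The grey oiler with a spout is at about (320,263). The green look-alikes at (242,341) and (424,287) are on the bench, not the tray. Next is an enlarged crop to confirm.

Run:
```python
from h import *
a=cv2.imread("pics/scene0.png")[190:310,225:385]
cv2.imwrite("pics/crop0.png",cv2.resize(a,None,fx=5,fy=5,interpolation=cv2.INTER_CUBIC))
```

```text
(no output)
```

View pics/crop0.png

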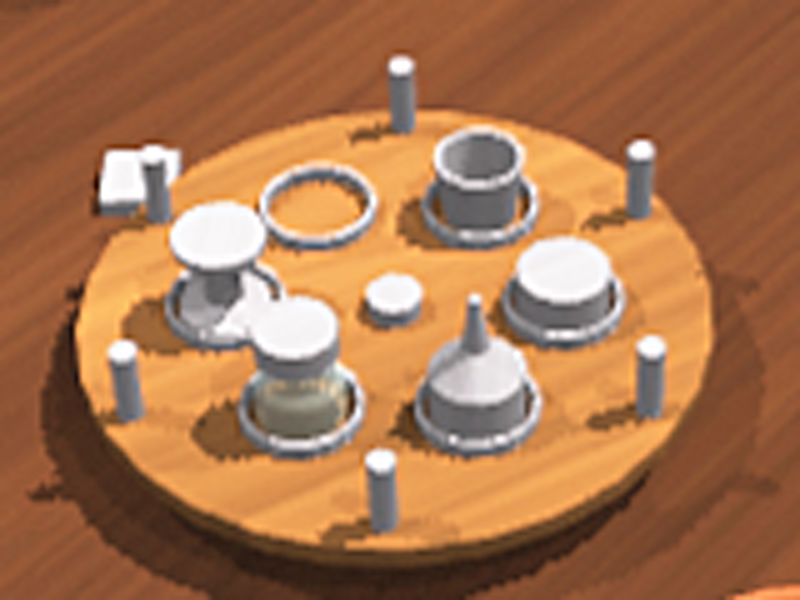

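The crop shows the oiler can with its thin spout, tip at crop (474,298). Around it are the tin (563,270), cup (480,170), spool (218,240), jar (295,340) and an empty ring (320,205). The six peg tops are clear.

Run:
```python
from h import *
from scipy.optimize import least_squares
S=np.load("scene0.npz");cm=dict(mtx=S['m'],cam_to_world=S['t'])
f=lambda c,z:ray(cm,225+(np.array(c)[:,0]+.5)/5-.5,190+(np.array(c)[:,1]+.5)/5-.5,z)[:,:2]
P=f([(400,65),(153,154),(122,350),(380,460),(651,345),(640,150)],74.)
c=P.mean(0)
r=least_squares(lambda x:np.hypot(*(P-x).T)-128,c);c=r.x
print("pegs",P.round(1).tolist(),"c",c,r.fun.round(1)); print(np.degrees(np.arctan2(*(P-c).T[::-1])).round(1))
o=f([(474,298)],103.)[0]; print("oiler",o-c,np.hypot(*(o-c)),np.degrees(np.arctan2(*(o-c)[::-1])))
S2=np.load("side0.npz");c2=dict(mtx=S2['m'],cam_to_world=S2['t'])
for n,S_,m,box in(("scene",S,cm,(215,240,236,262)),("side",S2,c2,(272,300,225,262))):
    p=S_['p'].astype(int);mx=p.max(2);sat=mx-p.min(2)
    M=(mx>130)&(sat<30); v,u=np.nonzero(M[box[0]:box[1],box[2]:box[3]]);v+=box[0];u+=box[2]
    Q=ray(m,u,v,10.)[:,:2]; R=np.hypot(*(Q-c).T);A=np.degrees(np.arctan2(*(Q-c).T[::-1]))%360
    k=R>150
    Q=Q[k];R=R[k];A=A[k]
    print(n,len(R),R.min(),R.max(),"mean ang",A.mean(),"tip ang",A[R>R.max()-6],"mid extent",(A.min()+A.max())/2)
```

```text
pegs [[517.4, 74.1], [474.0, -45.6], [556.0, -143.5], [681.8, -121.8], [724.8, -1.0], [643.3, 96.1]] c [599.60078644 -23.75937047] [-0.2 -0.5 -0.6 -0.  -0.7 -0.4]
[ 130.  -170.1 -110.   -50.    10.3   70. ]
oiler [ 70.22149655 -25.47384557] 74.6992328313066 -19.938959331866286
scene 135 152.11870419013798 203.35802104386357 mean ang 176.47435703272666 tip ang [175.46286234 174.97691176 174.48239896 173.97917129 176.63602151
 176.15866352 175.67269155 177.34908094 176.87221567] mid extent 176.307982842489
side 177 151.24266730927783 204.52648775036093 mean ang 175.55303178633778 tip ang [173.14493414 174.17865316 174.20540116 175.18496542 175.22404535
 175.26412347 176.21506928 176.26706458 176.32038464 177.30703042
 177.37347826 178.42271073] mid extent 175.5405650641784
```

The oiler is at -20° and the front is at about 175.8°, so the tray needs about 164° clockwise. I'll push the peg at 130°, with the fingers shut.

>>> servo_tool:
  series:
    - {"x":0.0125,"y":-0.0285,"z":0,"rz":-0.006,"grip":1}
    - {"x":0.0125,"y":-0.0285,"z":0,"rz":-0.006,"grip":1}
    - {"x":0.0125,"y":-0.0285,"z":0,"rz":-0.006,"grip":1}
    - {"x":0.0125,"y":-0.0285,"z":0,"rz":-0.006,"grip":1}
    - {"x":0.0125,"y":-0.0285,"z":0,"rz":-0.006,"grip":1}
    - {"x":0.0125,"y":-0.0285,"z":0,"rz":-0.006,"grip":1}
    - {"x":0.0125,"y":-0.0285,"z":0,"rz":-0.006,"grip":1}
    - {"x":0.0125,"y":-0.0285,"z":0,"rz":-0.006,"grip":1}
    - {"x":0.0125,"y":-0.0285,"z":0,"rz":-0.006,"grip":1}
    - {"x":0.0125,"y":-0.0285,"z":0,"rz":-0.006,"grip":1}
  grip_force: 5

```text
$.series[0]: bad value
```

>>> servo_tool:
  series:
    - {"x":0.0125,"y":-0.0285,"z":0,"rz":-0.006,"grip":1}
    - {"x":0.0125,"y":-0.0285,"z":0,"rz":-0.006,"grip":1}
    - {"x":0.0125,"y":-0.0285,"z":0,"rz":-0.006,"grip":1}
    - {"x":0.0125,"y":-0.0285,"z":0,"rz":-0.006,"grip":1}
    - {"x":0.0125,"y":-0.0285,"z":0,"rz":-0.006,"grip":1}
    - {"x":0.0125,"y":-0.0285,"z":0,"rz":-0.006,"grip":1}
    - {"x":0.0125,"y":-0.0285,"z":0,"rz":-0.006,"grip":1}
    - {"x":0.0125,"y":-0.0285,"z":0,"rz":-0.006,"grip":1}
    - {"x":0.0125,"y":-0.0285,"z":0,"rz":-0.006,"grip":1}
    - {"x":0.0125,"y":-0.0285,"z":0,"rz":-0.006,"grip":1}

```text
$.series[0]: bad value
```

>>> servo_tool:
  series:
    - {"z":-0.01,"grip":1}
    - {"z":-0.02,"grip":1}
    - {"z":-0.02,"grip":1}
    - {"z":-0.02,"grip":1}
    - {"z":-0.01,"grip":1}
    - {"grip":1}

```text
$.series[0]: bad value
```

Run:
```python
from h import *
s=bot.sense();print(s['time'],s['eef_pos'],s['tcp_rot'],s['width'],s['q'],s['contact_force'])
p,d=bot.grab_frame("scene");cv2.imwrite("pics/s1.png",cv2.resize(p[130:330,200:440,::-1],None,fx=3,fy=3))
```

```text
0.1 [234.77398168 605.55972818 213.74637195] [-3.14002967e+00  1.21823089e-04  2.77176048e+00] 91.97547318222935 [-1.24402886  0.46827472 -0.01162942  1.60352812  0.00602252  1.07139197
 -0.05633487] [ 0.16744646 -0.01108748 -0.26886325]
```

View pics/s1.png

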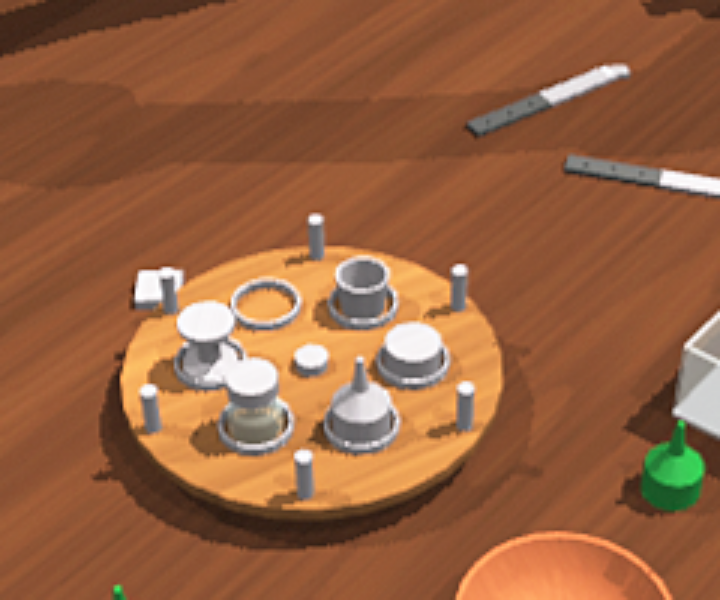

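The calls were refused and nothing moved. The picture shows the scene unchanged. Rows probably need all seven numbers, so I'll retry that way.

>>> servo_tool:
  series:
    - {"rx":0,"ry":0,"rz":-0.006,"x":0.0125,"y":-0.0285,"z":0,"grip":1}
    - {"rx":0,"ry":0,"rz":-0.006,"x":0.0125,"y":-0.0285,"z":0,"grip":1}
    - {"rx":0,"ry":0,"rz":-0.006,"x":0.0125,"y":-0.0285,"z":0,"grip":1}
    - {"rx":0,"ry":0,"rz":-0.006,"x":0.0125,"y":-0.0285,"z":0,"grip":1}
    - {"rx":0,"ry":0,"rz":-0.006,"x":0.0125,"y":-0.0285,"z":0,"grip":1}
    - {"rx":0,"ry":0,"rz":-0.006,"x":0.0125,"y":-0.0285,"z":0,"grip":1}
    - {"rx":0,"ry":0,"rz":-0.006,"x":0.0125,"y":-0.0285,"z":0,"grip":1}
    - {"rx":0,"ry":0,"rz":-0.006,"x":0.0125,"y":-0.0285,"z":0,"grip":1}
    - {"rx":0,"ry":0,"rz":-0.006,"x":0.0125,"y":-0.0285,"z":0,"grip":1}
    - {"rx":0,"ry":0,"rz":-0.006,"x":0.0125,"y":-0.0285,"z":0,"grip":1}
  grip_force: 5

```text
time: 1.15
eef_pos: [360.2, 319.7, 214.5]
tcp_rot: [-3.141, -0.0, 2.712]
contact_force: [0.3, 0.3, -0.7]
width: 13.5
grasp_force: 0.0
```

>>> servo_tool:
  series:
    - {"rx":0,"ry":0,"rz":-0.006,"x":0.0125,"y":-0.0285,"z":0,"grip":1}
    - {"rx":0,"ry":0,"rz":-0.006,"x":0.0125,"y":-0.0285,"z":0,"grip":1}
    - {"rx":0,"ry":0,"rz":-0.006,"x":0.0125,"y":-0.0285,"z":0,"grip":1}
    - {"rx":0,"ry":0,"rz":-0.006,"x":0.0125,"y":-0.0285,"z":0,"grip":1}
    - {"rx":0,"ry":0,"rz":-0.006,"x":0.0125,"y":-0.0285,"z":0,"grip":1}
    - {"rx":0,"ry":0,"rz":-0.006,"x":0.0125,"y":-0.0285,"z":0,"grip":1}
    - {"rx":0,"ry":0,"rz":-0.006,"x":0.0125,"y":-0.0285,"z":0,"grip":1}
    - {"rx":0,"ry":0,"rz":-0.006,"x":0.0125,"y":-0.0285,"z":0,"grip":1}
    - {"rx":0,"ry":0,"rz":-0.006,"x":0.0125,"y":-0.0285,"z":0,"grip":1}
    - {"rx":0,"ry":0,"rz":-0.006,"x":0.0125,"y":-0.0285,"z":0,"grip":1}

```text
time: 2.15
eef_pos: [485.2, 34.9, 214.6]
tcp_rot: [3.141, -0.0, 2.652]
contact_force: [0.1, 0.8, -0.4]
width: 0.6
grasp_force: 0.0
```

>>> servo_tool:
  series:
    - {"rx":0,"ry":0,"rz":0,"x":0,"y":0,"z":-0.015,"grip":1}
    - {"rx":0,"ry":0,"rz":0,"x":0,"y":0,"z":-0.02,"grip":1}
    - {"rx":0,"ry":0,"rz":0,"x":0,"y":0,"z":-0.02,"grip":1}
    - {"rx":0,"ry":0,"rz":0,"x":0,"y":0,"z":-0.02,"grip":1}
    - {"rx":0,"ry":0,"rz":0,"x":0,"y":0,"z":-0.02,"grip":1}
    - {"rx":0,"ry":0,"rz":0,"x":0,"y":0,"z":0,"grip":1}

```text
time: 2.75
eef_pos: [482.9, 35.8, 117.4]
tcp_rot: [-3.138, -0.004, 2.652]
contact_force: [-0.7, 1.3, -0.1]
width: 0.2
grasp_force: 0.0
```

Run:
```python
from h import *
s=bot.sense();print(s['time'],s['eef_pos'],s['tcp_rot'],s['width'],s['q'],s['contact_force'])
p,d=bot.grab_frame("scene");cv2.imwrite("pics/s2.png",cv2.resize(p[130:330,200:440,::-1],None,fx=3,fy=3))
```

```text
2.75 [482.92615111  35.77390664 117.40677853] [-3.13810255 -0.00387677  2.65176679] 0.2489026011408003 [-0.42021735  0.33444146  0.3274775   2.09635626 -0.15641877  0.73867565
  1.08789245] [-0.67259121  1.33386269 -0.14461377]
```

View pics/s2.png

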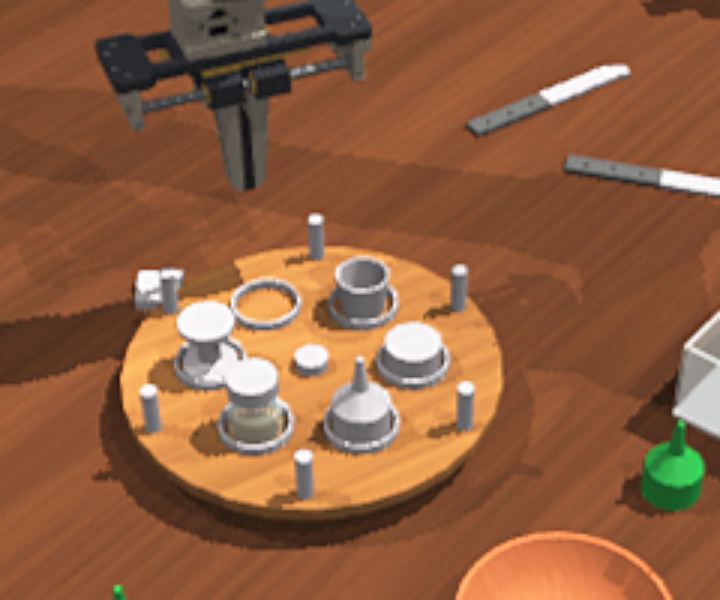

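The shut fingertips hang above the rim gap between the pegs at 130° and 190°, and nothing is disturbed. Next: lower, and work out the arc steps.

>>> servo_tool:
  series:
    - {"rx":0,"ry":0,"rz":0,"x":0,"y":0,"z":-0.015,"grip":1}
    - {"rx":0,"ry":0,"rz":0,"x":0,"y":0,"z":-0.015,"grip":1}
    - {"rx":0,"ry":0,"rz":0,"x":0,"y":0,"z":-0.015,"grip":1}
    - {"rx":0,"ry":0,"rz":0,"x":0,"y":0,"z":-0.012,"grip":1}
    - {"rx":0,"ry":0,"rz":0,"x":0,"y":0,"z":-0.01,"grip":1}
    - {"rx":0,"ry":0,"rz":0,"x":0,"y":0,"z":0,"grip":1}

```text
time: 3.4
eef_pos: [484.5, 36.0, 51.9]
tcp_rot: [-3.141, -0.001, 2.652]
contact_force: [-0.0, 0.1, 0.4]
width: 0.5
grasp_force: 0.0
```

Run:
```python
from h import *
c=np.array([600,-24.]);R=131
a=np.radians([152,150.5,149,147.5,146,144.5,143,141.5,140]+list(np.arange(137,-17,-3)))
P=c+R*np.c_[np.cos(a),np.sin(a)]
P=np.round(P/1000,4);D=np.diff(P,axis=0)
for i in range(len(D)):print(i,np.degrees(a[i+1]).round(1),D[i].round(4).tolist())
s=bot.sense();print(s['time'],s['eef_pos'],s['contact_force'])
```

```text
0 150.5 [0.0017, 0.003]
1 149.0 [0.0017, 0.003]
2 147.5 [0.0018, 0.0029]
3 146.0 [0.0019, 0.0029]
4 144.5 [0.002, 0.0028]
5 143.0 [0.002, 0.0027]
6 141.5 [0.0021, 0.0027]
7 140.0 [0.0021, 0.0027]
8 137.0 [0.0046, 0.0051]
9 134.0 [0.0048, 0.0049]
10 131.0 [0.0051, 0.0047]
11 128.0 [0.0052, 0.0043]
12 125.0 [0.0056, 0.0041]
13 122.0 [0.0057, 0.0038]
14 119.0 [0.0059, 0.0035]
15 116.0 [0.0061, 0.0031]
16 113.0 [0.0062, 0.0029]
17 110.0 [0.0064, 0.0025]
18 107.0 [0.0065, 0.0022]
19 104.0 [0.0066, 0.0018]
20 101.0 [0.0067, 0.0015]
21 98.0 [0.0068, 0.0011]
22 95.0 [0.0068, 0.0008]
23 92.0 [0.0068, 0.0004]
24 89.0 [0.0069, 0.0001]
25 86.0 [0.0068, -0.0003]
26 83.0 [0.0069, -0.0007]
27 80.0 [0.0067, -0.001]
28 77.0 [0.0068, -0.0014]
29 74.0 [0.0066, -0.0017]
30 71.0 [0.0065, -0.002]
31 68.0 [0.0065, -0.0024]
32 65.0 [0.0063, -0.0028]
33 62.0 [0.0061, -0.003]
34 59.0 [0.006, -0.0034]
35 56.0 [0.0058, -0.0037]
36 53.0 [0.0055, -0.004]
37 50.0 [0.0054, -0.0042]
38 47.0 [0.0051, -0.0046]
39 44.0 [0.0049, -0.0048]
40 41.0 [0.0047, -0.0051]
41 38.0 [0.0043, -0.0052]
42 35.0 [0.0041, -0.0056]
43 32.0 [0.0038, -0.0057]
44 29.0 [0.0035, -0.0059]
45 26.0 [0.0031, -0.0061]
46 23.0 [0.0029, -0.0062]
47 20.0 [0.0025, -0.0064]
48 17.0 [0.0022, -0.0065]
49 14.0 [0.0018, -0.0066]
50 11.0 [0.0015, -0.0067]
51 8.0 [0.0011, -0.0068]
52 5.0 [0.0008, -0.0068]
53 2.0 [0.0004, -0.0068]
54 -1.0 [0.0001, -0.0069]
55 -4.0 [-0.0003, -0.0068]
56 -7.0 [-0.0007, -0.0069]
57 -10.0 [-0.001, -0.0067]
58 -13.0 [-0.0014, -0.0068]
59 -16.0 [-0.0017, -0.0066]
3.4 [484.50228186  35.9699608   51.94404367] [-0.04879735  0.14058949  0.40038429]
```

>>> servo_tool:
  series:
    - {"rx":0,"ry":0,"rz":-0.026,"x":0.0017,"y":0.003,"z":0,"grip":1}
    - {"rx":0,"ry":0,"rz":-0.026,"x":0.0017,"y":0.003,"z":0,"grip":1}
    - {"rx":0,"ry":0,"rz":-0.026,"x":0.0018,"y":0.0029,"z":0,"grip":1}
    - {"rx":0,"ry":0,"rz":-0.026,"x":0.0019,"y":0.0029,"z":0,"grip":1}
    - {"rx":0,"ry":0,"rz":-0.026,"x":0.002,"y":0.0028,"z":0,"grip":1}
    - {"rx":0,"ry":0,"rz":-0.026,"x":0.002,"y":0.0027,"z":0,"grip":1}
    - {"rx":0,"ry":0,"rz":-0.026,"x":0.0021,"y":0.0027,"z":0,"grip":1}
    - {"rx":0,"ry":0,"rz":-0.026,"x":0.0021,"y":0.0027,"z":0,"grip":1}
    - {"rx":0,"ry":0,"rz":-0.052,"x":0.0046,"y":0.0051,"z":0,"grip":1}
    - {"rx":0,"ry":0,"rz":-0.052,"x":0.0048,"y":0.0049,"z":0,"grip":1}

```text
time: 4.4
eef_pos: [509.4, 68.7, 52.5]
tcp_rot: [-3.141, -0.0, 2.336]
contact_force: [-0.6, -0.7, 0.2]
width: 0.6
grasp_force: 0.5
```

>>> servo_tool:
  series:
    - {"rx":0,"ry":0,"rz":-0.052,"x":0.0051,"y":0.0047,"z":0,"grip":1}
    - {"rx":0,"ry":0,"rz":-0.052,"x":0.0052,"y":0.0043,"z":0,"grip":1}
    - {"rx":0,"ry":0,"rz":-0.052,"x":0.0056,"y":0.0041,"z":0,"grip":1}
    - {"rx":0,"ry":0,"rz":-0.052,"x":0.0057,"y":0.0038,"z":0,"grip":1}
    - {"rx":0,"ry":0,"rz":-0.052,"x":0.0059,"y":0.0035,"z":0,"grip":1}
    - {"rx":0,"ry":0,"rz":-0.052,"x":0.0061,"y":0.0031,"z":0,"grip":1}
    - {"rx":0,"ry":0,"rz":-0.052,"x":0.0062,"y":0.0029,"z":0,"grip":1}
    - {"rx":0,"ry":0,"rz":-0.052,"x":0.0064,"y":0.0025,"z":0,"grip":1}
    - {"rx":0,"ry":0,"rz":-0.052,"x":0.0065,"y":0.0022,"z":0,"grip":1}
    - {"rx":0,"ry":0,"rz":-0.052,"x":0.0066,"y":0.0018,"z":0,"grip":1}

```text
time: 5.4
eef_pos: [568.8, 101.3, 52.3]
tcp_rot: [-3.14, 0.0, 1.816]
contact_force: [-1.4, -0.9, 0.5]
width: 0.9
grasp_force: 0.6
```

Run:
```python
from h import *
s=bot.sense();print(s['time'],s['eef_pos'],s['tcp_rot'],s['q'],s['contact_force'])
p,d=bot.grab_frame("scene");cv2.imwrite("pics/s3.png",cv2.resize(p[130:330,200:440,::-1],None,fx=3,fy=3))
```

```text
5.4 [568.77090152 101.33131978  52.34800351] [-3.14036053e+00  4.50177356e-04  1.81634110e+00] [-0.61172815  0.60210349  0.49444546  1.91791312 -0.41651074  0.7249665
  0.37203892] [-1.35198113 -0.85822028  0.48755027]
```

View pics/s3.png

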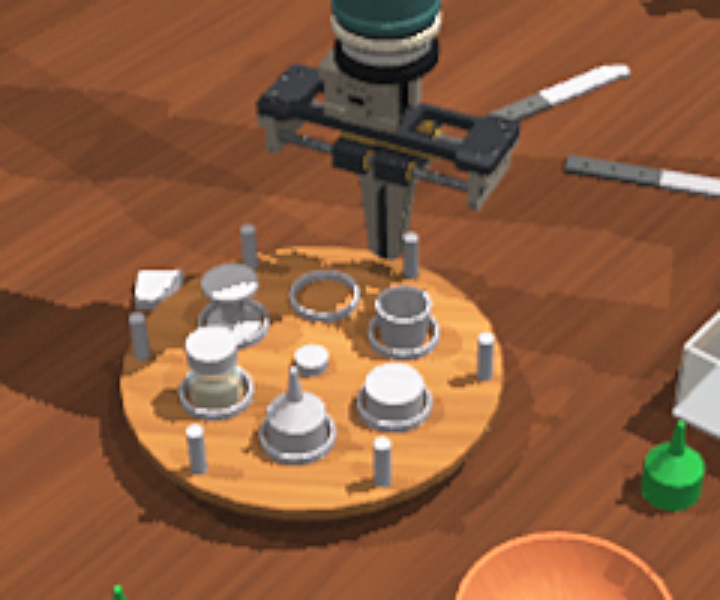

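The push works. The tray has turned, the fingertips sit against the peg at crop (410,250), everything stands upright, and the force is about 1.5 N. I'll continue the arc.

>>> servo_tool:
  series:
    - {"rx":0,"ry":0,"rz":-0.052,"x":0.0067,"y":0.0015,"z":0,"grip":1}
    - {"rx":0,"ry":0,"rz":-0.052,"x":0.0068,"y":0.0011,"z":0,"grip":1}
    - {"rx":0,"ry":0,"rz":-0.052,"x":0.0068,"y":0.0008,"z":0,"grip":1}
    - {"rx":0,"ry":0,"rz":-0.052,"x":0.0068,"y":0.0004,"z":0,"grip":1}
    - {"rx":0,"ry":0,"rz":-0.052,"x":0.0069,"y":0.0001,"z":0,"grip":1}
    - {"rx":0,"ry":0,"rz":-0.052,"x":0.0068,"y":-0.0003,"z":0,"grip":1}
    - {"rx":0,"ry":0,"rz":-0.052,"x":0.0069,"y":-0.0007,"z":0,"grip":1}
    - {"rx":0,"ry":0,"rz":-0.052,"x":0.0067,"y":-0.001,"z":0,"grip":1}
    - {"rx":0,"ry":0,"rz":-0.052,"x":0.0068,"y":-0.0014,"z":0,"grip":1}
    - {"rx":0,"ry":0,"rz":-0.052,"x":0.0066,"y":-0.0017,"z":0,"grip":1}

```text
time: 6.45
eef_pos: [636.1, 100.3, 52.2]
tcp_rot: [-3.14, 0.001, 1.298]
contact_force: [-1.4, 0.1, 0.3]
width: 0.4
grasp_force: 0.6
```

>>> servo_tool:
  series:
    - {"rx":0,"ry":0,"rz":-0.052,"x":0.0065,"y":-0.002,"z":0,"grip":1}
    - {"rx":0,"ry":0,"rz":-0.052,"x":0.0065,"y":-0.0024,"z":0,"grip":1}
    - {"rx":0,"ry":0,"rz":-0.052,"x":0.0063,"y":-0.0028,"z":0,"grip":1}
    - {"rx":0,"ry":0,"rz":-0.052,"x":0.0061,"y":-0.003,"z":0,"grip":1}
    - {"rx":0,"ry":0,"rz":-0.052,"x":0.006,"y":-0.0034,"z":0,"grip":1}
    - {"rx":0,"ry":0,"rz":-0.052,"x":0.0058,"y":-0.0037,"z":0,"grip":1}
    - {"rx":0,"ry":0,"rz":-0.052,"x":0.0055,"y":-0.004,"z":0,"grip":1}
    - {"rx":0,"ry":0,"rz":-0.052,"x":0.0054,"y":-0.0042,"z":0,"grip":1}
    - {"rx":0,"ry":0,"rz":-0.052,"x":0.0051,"y":-0.0046,"z":0,"grip":1}
    - {"rx":0,"ry":0,"rz":-0.052,"x":0.0049,"y":-0.0048,"z":0,"grip":1}

```text
time: 7.45
eef_pos: [694.1, 65.8, 52.0]
tcp_rot: [-3.14, 0.001, 0.778]
contact_force: [-1.8, 0.2, 0.1]
width: 0.2
grasp_force: 0.6
```

>>> servo_tool:
  series:
    - {"rx":0,"ry":0,"rz":-0.052,"x":0.0047,"y":-0.0051,"z":0,"grip":1}
    - {"rx":0,"ry":0,"rz":-0.052,"x":0.0043,"y":-0.0052,"z":0,"grip":1}
    - {"rx":0,"ry":0,"rz":-0.052,"x":0.0041,"y":-0.0056,"z":0,"grip":1}
    - {"rx":0,"ry":0,"rz":-0.052,"x":0.0038,"y":-0.0057,"z":0,"grip":1}
    - {"rx":0,"ry":0,"rz":-0.052,"x":0.0035,"y":-0.0059,"z":0,"grip":1}
    - {"rx":0,"ry":0,"rz":-0.052,"x":0.0031,"y":-0.0061,"z":0,"grip":1}
    - {"rx":0,"ry":0,"rz":-0.052,"x":0.0029,"y":-0.0062,"z":0,"grip":1}
    - {"rx":0,"ry":0,"rz":-0.052,"x":0.0025,"y":-0.0064,"z":0,"grip":1}
    - {"rx":0,"ry":0,"rz":-0.052,"x":0.0022,"y":-0.0065,"z":0,"grip":1}
    - {"rx":0,"ry":0,"rz":-0.052,"x":0.0018,"y":-0.0066,"z":0,"grip":1}

```text
time: 8.45
eef_pos: [727.1, 7.0, 51.9]
tcp_rot: [-3.14, 0.002, 0.258]
contact_force: [-0.9, 0.6, -0.3]
width: 0.3
grasp_force: 0.6
```

>>> servo_tool:
  series:
    - {"rx":0,"ry":0,"rz":-0.052,"x":0.0015,"y":-0.0067,"z":0,"grip":1}
    - {"rx":0,"ry":0,"rz":-0.052,"x":0.0011,"y":-0.0068,"z":0,"grip":1}
    - {"rx":0,"ry":0,"rz":-0.052,"x":0.0008,"y":-0.0068,"z":0,"grip":1}
    - {"rx":0,"ry":0,"rz":-0.052,"x":0.0004,"y":-0.0068,"z":0,"grip":1}
    - {"rx":0,"ry":0,"rz":-0.052,"x":0.0001,"y":-0.0069,"z":0,"grip":1}
    - {"rx":0,"ry":0,"rz":-0.052,"x":-0.0003,"y":-0.0068,"z":0,"grip":1}
    - {"rx":0,"ry":0,"rz":-0.052,"x":-0.0007,"y":-0.0069,"z":0,"grip":1}
    - {"rx":0,"ry":0,"rz":-0.035,"x":-0.0007,"y":-0.0045,"z":0,"grip":1}
    - {"rx":0,"ry":0,"rz":-0.018,"x":-0.0004,"y":-0.0023,"z":0,"grip":1}
    - {"rx":0,"ry":0,"rz":0,"x":0,"y":0,"z":0,"grip":1}

```text
time: 9.45
eef_pos: [729.5, -48.4, 52.5]
tcp_rot: [3.141, 0.0, -0.157]
contact_force: [-0.3, -0.5, 1.6]
width: 0.4
grasp_force: 0.0
```

Run:
```python
from h import *
s=bot.sense();print(s['time'],s['eef_pos'],s['tcp_rot'],s['q'],s['contact_force'])
d=s['eef_pos'][:2]-np.array([599.6,-23.8]);print(np.hypot(*d),np.degrees(np.arctan2(d[1],d[0])))
for n,b in(("scene",(190,310,225,385)),("side",(220,340,220,380))):
    p,d=bot.grab_frame(n); cv2.imwrite(f"pics/{n}4.png",p[:,:,::-1])
    cv2.imwrite(f"pics/{n}4c.png",cv2.resize(p[b[0]:b[1],b[2]:b[3],::-1],None,fx=5,fy=5,interpolation=cv2.INTER_CUBIC))
```

```text
9.45 [729.48630164 -48.44805894  52.45804957] [ 3.14125996e+00  1.01720063e-04 -1.57361605e-01] [-0.52505151  0.96711393  0.92165656  1.52267406 -0.83697206  1.08171325
 -1.13056449] [-0.34791846 -0.4788613   1.60219342]
132.20430462941113 -10.745049885939666
```

View pics/scene4c.png

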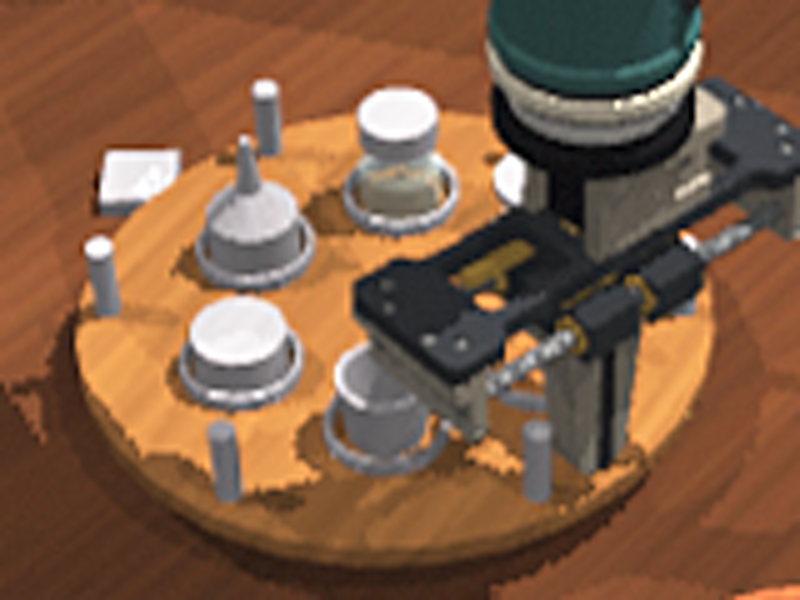

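The crop shows the oiler spout tip at (245,140), close to the front. The pointer head is fully visible at (140,182). Visible peg tops are (265,88), (98,247), (222,430) and (537,430). The tray appears to have coasted slightly off the finger.

```bash
cat >> h.py <<'E'
C=np.array([599.6,-23.76])
def ang(P): P=np.atleast_2d(P)[:,:2]-C; return np.degrees(np.arctan2(P[:,1],P[:,0])).round(1)%360,np.hypot(*P.T).round(1)
def crop(c,z,ox=225,oy=190,k=5):
    c=np.atleast_2d(c); return ray(bot.camera_model("scene"),ox+(c[:,0]+.5)/k-.5,oy+(c[:,1]+.5)/k-.5,z)
def tip(pic,n="scene"): pass
E
python3 - <<'E'
from h import *
print("oiler",ang(crop([(245,140)],103.)))
print("pegs",ang(crop([(265,88),(98,247),(222,430),(537,430)],74.)))
for n,b in(("scene",(215,240,236,262)),("side",(272,300,225,262))):
    p=cv2.imread(f"pics/{n}4.png").astype(int);mx=p.max(2)
    M=((mx>150)&(mx-p.min(2)<30)).astype(np.uint8);M[:b[0]]=0;M[b[1]:]=0;M[:,:b[2]]=0;M[:,b[3]:]=0
    k,l,st,_=cv2.connectedComponentsWithStats(M);i=1+st[1:,4].argmax()
    v,u=np.nonzero(l==i);Q=ray(bot.camera_model(n),u,v,10.);A,R=ang(Q)
    g,_=cv2.findContours((l==i).astype(np.uint8),0,2);q=cv2.minAreaRect(Q[:,:2].astype(np.float32))
    print(n,len(u),R.min(),R.max(),"mean",ang(Q.mean(0)),"rect centre",ang(q[0]),q)
E
```

```text
oiler (array([189.2]), array([74.7]))
pegs (array([159.3, 219.6, 279.7, 339.3]), array([127.7, 127.9, 128.2, 128.3]))
scene 142 164.0 203.4 mean (array([176.1]), array([181.7])) rect centre (array([176.4]), array([179.3])) ((420.67999267578125, -12.489524841308594), (36.744606018066406, 37.579795837402344), 39.25529479980469)
side 164 148.7 204.5 mean (array([175.3]), array([177.7])) rect centre (array([175.2]), array([175.6])) ((424.6335144042969, -9.010576248168945), (44.84868621826172, 44.54961395263672), 41.61054992675781)
```

>>> servo_tool:
  series:
    - {"rx":0,"ry":0,"rz":-0.0175,"x":-0.0005,"y":-0.0022,"z":0,"grip":1}
    - {"rx":0,"ry":0,"rz":-0.0175,"x":-0.0005,"y":-0.0022,"z":0,"grip":1}
    - {"rx":0,"ry":0,"rz":-0.0175,"x":-0.0005,"y":-0.0022,"z":0,"grip":1}
    - {"rx":0,"ry":0,"rz":-0.0175,"x":-0.0006,"y":-0.0022,"z":0,"grip":1}
    - {"rx":0,"ry":0,"rz":-0.0175,"x":-0.0006,"y":-0.0022,"z":0,"grip":1}
    - {"rx":0,"ry":0,"rz":-0.0175,"x":-0.0006,"y":-0.0022,"z":0,"grip":1}
    - {"rx":0,"ry":0,"rz":-0.0175,"x":-0.0007,"y":-0.0022,"z":0,"grip":1}
    - {"rx":0,"ry":0,"rz":-0.0175,"x":-0.0007,"y":-0.0022,"z":0,"grip":1}
    - {"rx":0,"ry":0,"rz":-0.0175,"x":-0.0008,"y":-0.0022,"z":0,"grip":1}
    - {"rx":0,"ry":0,"rz":0,"x":0,"y":0,"z":0,"grip":1}

```text
time: 10.55
eef_pos: [723.7, -68.8, 52.6]
tcp_rot: [3.141, 0.0, -0.316]
contact_force: [-0.2, -0.2, -0.4]
width: 0.9
grasp_force: 0.1
```

```bash
cat >> h.py <<'E'
def white(p,box,b=150):
    "bright grey blobs in box (v0,v1,u0,u1): top-edge pixel, centroid, area"
    q=p.astype(int);M=((q.max(2)>b)&(q.max(2)-q.min(2)<35)).astype(np.uint8)[box[0]:box[1],box[2]:box[3]]
    k,l,st,ce=cv2.connectedComponentsWithStats(M); out=[]
    for i in range(1,k):
        if st[i,4]>=3:
            v,u=np.nonzero(l==i);t=v.min();out.append((u[v==t].mean()+box[2],t+box[0],(ce[i]+[box[2],box[0]]).round(1).tolist(),st[i,4]))
    return out
E
python3 - <<'E'
from h import *
s=bot.sense();print(s['time'],s['contact_force'],ang(s['eef_pos']))
p,d=bot.grab_frame("scene");cv2.imwrite("pics/s5.png",p[:,:,::-1])
a=cv2.resize(p[190:310,225:385,::-1],None,fx=5,fy=5,interpolation=cv2.INTER_CUBIC);cv2.imwrite("pics/s5c.png",a)
E
```

```text
10.55 [-0.15373866 -0.22134323 -0.37862897] (array([340.1]), array([132.1]))
```

View pics/s5c.png

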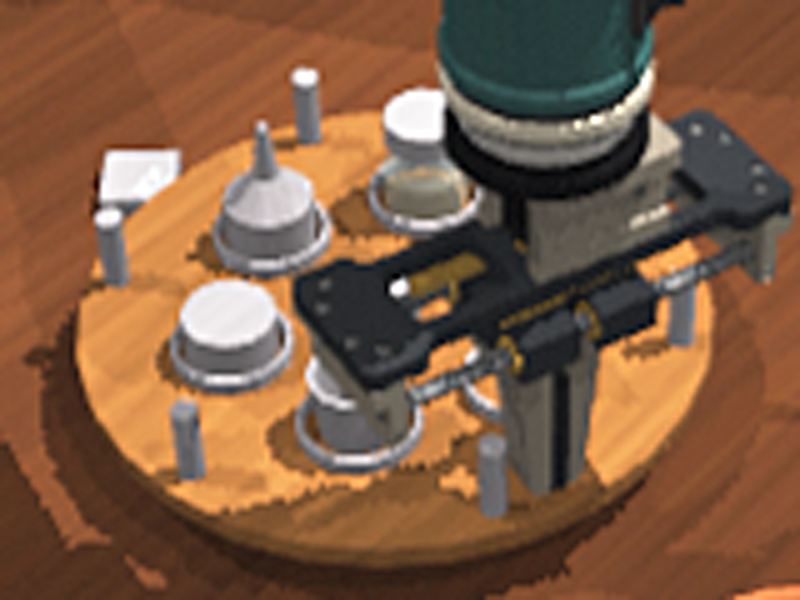

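The crop shows everything upright. The oiler tip is at (262,126) and the peg tops are at (305,75), (108,217), (185,408) and (492,442).

Run:
```python
from h import *
print("oiler",ang(crop([(262,126)],103.)))
print("pegs",ang(crop([(305,75),(108,217),(185,408),(492,442)],74.)))
```

```text
oiler (array([180.2]), array([74.7]))
pegs (array([150.2, 210.6, 270.5, 330.6]), array([128.8, 127.5, 127. , 126.6]))
```

>>> servo_tool:
  series:
    - {"rx":0,"ry":0,"rz":-0.0147,"x":-0.0007,"y":-0.0018,"z":0,"grip":1}
    - {"rx":0,"ry":0,"rz":-0.0147,"x":-0.0007,"y":-0.0018,"z":0,"grip":1}
    - {"rx":0,"ry":0,"rz":-0.0147,"x":-0.0007,"y":-0.0018,"z":0,"grip":1}
    - {"rx":0,"ry":0,"rz":-0.0147,"x":-0.0007,"y":-0.0018,"z":0,"grip":1}
    - {"rx":0,"ry":0,"rz":-0.0147,"x":-0.0008,"y":-0.0018,"z":0,"grip":1}
    - {"rx":0,"ry":0,"rz":0,"x":0,"y":0,"z":0,"grip":1}
    - {"rx":0,"ry":0,"rz":0,"x":0,"y":0,"z":0,"grip":1}

```text
time: 11.3
eef_pos: [720.3, -77.4, 52.6]
tcp_rot: [3.141, 0.0, -0.388]
contact_force: [-0.7, 0.8, 0.6]
width: 0.7
grasp_force: 0.0
```

Run:
```python
from h import *
s=bot.sense();print(s['time'],s['contact_force'],ang(s['eef_pos']))
p,d=bot.grab_frame("scene");cv2.imwrite("pics/s6.png",p[:,:,::-1])
a=cv2.resize(p[190:310,225:385,::-1],None,fx=5,fy=5,interpolation=cv2.INTER_CUBIC);cv2.imwrite("pics/s6c.png",a)
```

```text
11.3 [-0.70547109  0.81321943  0.60208633] (array([336.]), array([132.1]))
```

View pics/s6c.png

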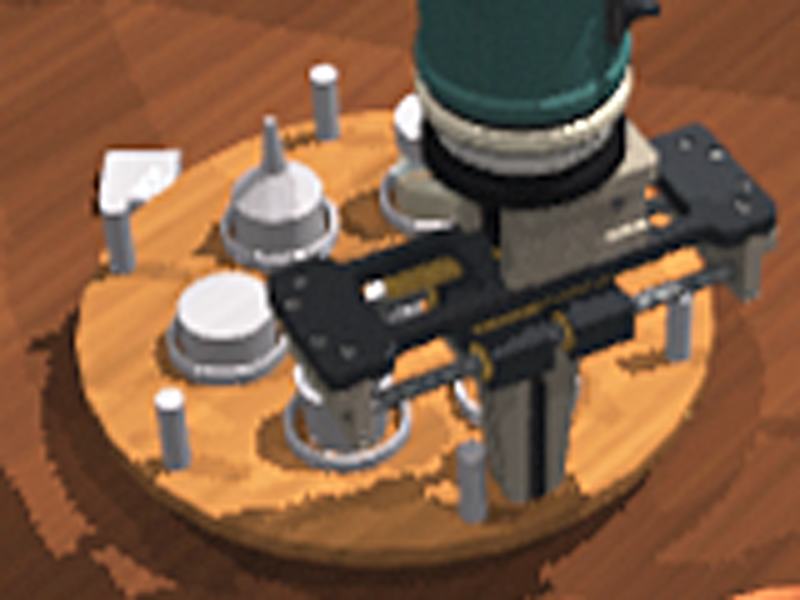

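The oiler tip is at crop (270,121) and the peg tops are at (324,71), (117,207), (169,397) and (471,448). I'll check the angle, then back off and lift.

Run:
```python
from h import *
print("oiler",ang(crop([(270,121)],103.)))
print("pegs",ang(crop([(324,71),(117,207),(169,397),(471,448)],74.)))
```

```text
oiler (array([176.5]), array([74.5]))
pegs (array([146.1, 207.4, 266.2, 326.6]), array([128.8, 125.6, 127. , 126.9]))
```

The oiler is at about 176.5° and the front at about 176°, so the error is under 1 mm. Backing off and lifting clear.

>>> servo_tool:
  series:
    - {"rx":0,"ry":0,"rz":0,"x":0.0015,"y":0.003,"z":0,"grip":1}
    - {"rx":0,"ry":0,"rz":0,"x":0.003,"y":0.005,"z":0,"grip":1}
    - {"rx":0,"ry":0,"rz":0,"x":0.002,"y":0.004,"z":0,"grip":1}
    - {"rx":0,"ry":0,"rz":0,"x":0,"y":0,"z":0.01,"grip":1}
    - {"rx":0,"ry":0,"rz":0,"x":0,"y":0,"z":0.02,"grip":1}
    - {"rx":0,"ry":0,"rz":0,"x":0,"y":0,"z":0.03,"grip":1}
    - {"rx":0,"ry":0,"rz":0,"x":0,"y":0,"z":0.03,"grip":1}
    - {"rx":0,"ry":0,"rz":0,"x":0,"y":0,"z":0.03,"grip":1}
    - {"rx":0,"ry":0,"rz":0,"x":0,"y":0,"z":0.03,"grip":1}
    - {"rx":0,"ry":0,"rz":0,"x":0,"y":0,"z":0.02,"grip":1}

```text
time: 12.35
eef_pos: [727.6, -66.1, 227.1]
tcp_rot: [-3.141, -0.004, -0.389]
contact_force: [1.5, 0.2, -0.3]
width: 0.9
grasp_force: 0.0
```

>>> servo_tool:
  series:
    - {"rx":0,"ry":0,"rz":0,"x":0,"y":0.02,"z":0.01,"grip":1}
    - {"rx":0,"ry":0,"rz":0,"x":0,"y":0.02,"z":0.01,"grip":1}
    - {"rx":0,"ry":0,"rz":0,"x":0,"y":0.02,"z":0,"grip":1}
    - {"rx":0,"ry":0,"rz":0,"x":0,"y":0.02,"z":0,"grip":1}
    - {"rx":0,"ry":0,"rz":0,"x":0,"y":0.02,"z":0,"grip":1}
    - {"rx":0,"ry":0,"rz":0,"x":0,"y":0.02,"z":0,"grip":1}
    - {"rx":0,"ry":0,"rz":0,"x":0,"y":0.02,"z":0,"grip":1}
    - {"rx":0,"ry":0,"rz":0,"x":0,"y":0.02,"z":0,"grip":1}
    - {"rx":0,"ry":0,"rz":0,"x":0,"y":0,"z":0,"grip":1}
    - {"rx":0,"ry":0,"rz":0,"x":0,"y":0,"z":0,"grip":1}

```text
time: 13.35
eef_pos: [726.9, 95.1, 242.4]
tcp_rot: [3.141, -0.0, -0.388]
contact_force: [-0.2, -0.2, 0.5]
width: 0.5
grasp_force: 0.0
```

Run:
```python
from h import *
s=bot.sense();print(s['time'],s['contact_force'],s['eef_pos'],np.abs(s['joint_velocities']).max())
p,d=bot.grab_frame("scene")
a=cv2.resize(p[190:310,225:385,::-1],None,fx=5,fy=5,interpolation=cv2.INTER_CUBIC);cv2.imwrite("pics/s7c.png",a)
```

```text
13.35 [-0.22497281 -0.15045922  0.47066574] [726.86035518  95.08610132 242.42124656] 0.02588189702977001
```

View pics/s7c.png

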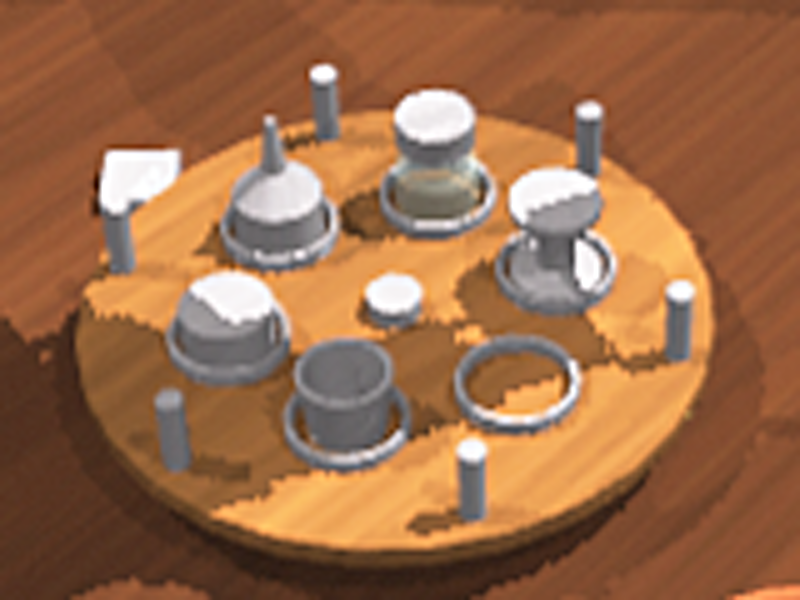

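The tray is unchanged: the oiler tip is at (270,121), in line with the pointer at (140,180). All five things stand upright in their rings and the arm is clear.

```bash
python3 -c "
from workcell import bot
print(bot.hand_in())"
```

```text
the job is handed in; nothing more can be done
None
```

The tray is turned so the oiler stands at the front, within about 0.5° (under 1 mm) of the pointer line by camera; all five things are upright in their rings, the arm is clear, and the job was handed in at about 13.4 s.

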